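# Fit the coconut rasp in the scraper's chuck

### The job

Fit the coconut rasp (the low toothed dome among the three heads in the wooden block) to the scraper: open the chuck wide enough if it is not, stand the shank fully home between the open jaws and let go, then turn the chuck's sleeve clockwise, seen from above, as far as it will go, so that the jaws hold the rasp tight, centred and upright. Pinch the rasp only lightly, for its thin blades bend, and leave the other two heads and everything else on the shelf where they are.

Things in the scene. Friction and masses are not known exactly. Their poses are not given: they have to be found in the camera images.
- rasp: Coconut rasp head, steel: low round dome of 8 toothed blades; 79 mm tall, 140 g, loose. Origin: shank tip, z up. Shank 10 mm thick, 49 mm long, last 6 mm tapered; flange 22 mm across at 49-53 mm; dome from 53 to 79 mm, widest (46 mm, straight sides) at 58-64 mm: pinch it there. Blades bend if both fingers together press over 100 N (50 N a side). Starts upright in any one of the block's holes.
- reamer: Citrus reamer head, steel: pointed ridged cone, 46 mm across, 93 mm tall over all, with the same shank and flange as the rasp. Stays in the block. Origin: centre of the shank's lower tip, z up.
- churner: Buttermilk churner head, steel: cross of four flat upright vanes on a thin hub, 48 mm across, 80 mm tall over all, same shank and flange as the rasp. Stays in the block. Origin: centre of the shank's lower tip, z up.
- block: Plain wooden block, 205 (its x) x 68 x 52 mm, fixed, holding the three heads. Origin: centre of its underside. Three 13 mm through holes in a row at x = -66, 0 and +66 mm; each head's flange rests on the block's top, so its origin is 3 mm above the shelf. Lift a head straight up 50 mm to free it.
- scraper: Upright coconut scraper, fixed: round steel motor housing 156 mm across at the foot, 132 mm at the top, 85 mm high; on it a keyless three-jaw chuck, axis vertical through the origin (centre of the underside). Heights above the shelf: rear collar (46 mm across) 85-98 mm, turning sleeve (54 mm) 99-151 mm, fixed nose (41 narrowing to 33 mm) 151-157 mm. The spindle is locked; only the sleeve turns.
- chuck_mouth (a point): Centre of the chuck's mouth, on its axis at the top of the nose, 157 mm above the shelf, z up. The bore is 17 mm across; fully open jaws stand a little inside it and leave a 15 mm opening (less as the sleeve is turned, see sleeve).
- chuck_floor (a point): Centre of the floor of the chuck's bore, on its axis, 40 mm below the mouth. A shank fully home stands on it: the rasp's origin is then here, its flange 9 mm and its dome's top 39 mm above the mouth (45 mm above the sleeve's top rim). Let go in open jaws, a head stays up but may lean up to about 0.2 rad.
- sleeve_top (a point): Centre of the sleeve's top rim, on the chuck's axis, 151 mm above the shelf; turns with the sleeve. The ribbed sleeve, 54 mm across, can be gripped from above around the fitted head with the TCP about level with this point: fingertips 19 mm down the sleeve, gripper body about 9 mm over the dome.
- sleeve (a joint): Angle of the chuck's sleeve, rad: 0 fully open, grows turning clockwise seen from above (tightening), stops at 0 and 3.0; stays where left, needs about 0.2 N m. The three jaws move together, 1 mm inwards and 1 mm upwards per rad from a 15 mm opening at 0; they meet a 10 mm shank at about 2.5 and press harder from there to the stop (about 11 N each). Starts anywhere from 0 to 2.0, as last left.
- jawa: One of the chuck's three steel jaws (7 mm wide, 35 mm tall), at 60 degrees from the scraper's x axis; all are driven together by the sleeve. Origin: on the chuck's axis at the housing's top when fully open; shifted with the jaw.
- jawb: One of the chuck's three steel jaws (7 mm wide, 35 mm tall), at 180 degrees from the scraper's x axis; all are driven together by the sleeve. Origin: on the chuck's axis at the housing's top when fully open; shifted with the jaw.
- jawc: One of the chuck's three steel jaws (7 mm wide, 35 mm tall), at 300 degrees from the scraper's x axis; all are driven together by the sleeve. Origin: on the chuck's axis at the housing's top when fully open; shifted with the jaw.
- bottle: Ribbed glass bottle with a grey hard silicone stopper, 70 mm across, 212 mm tall, standing free. Origin: centre of its underside.
- katori: Small steel katori (open bowl), 90 mm across, 42 mm tall, standing free. Origin: centre of its underside.
- spoonrest: Small wooden spoon rest, a shallow tray 115 x 75 x 18 mm, lying free. Origin: centre of its underside.
- dabba: Stainless masala dabba, a round lidded tin 160 mm across, 72 mm tall, 90 mm with its small knob, standing free. Origin: centre of its underside.
Mind the look-alikes: they are no part of the job. Leave any blue or purple look-alike of the rasp alone.

How it is judged:
On the way:
1. the rasp has been let go with its shank fully home in the still open chuck (tip within 5 mm of the bore's floor) (z of rasp in the frame of chuck_floor between -0.003 and 0.005 m and horizontal distance between rasp and chuck_floor below 0.007 m and angle between rasp's own z axis and vertical below 0.3 rad and value of joint sleeve below 2.4 rad and contact force between the fingers and rasp below 0.1 N), for 0.1 s.
At the end, for the whole second after the job is handed in: Rasp fully home (tip within 5 mm of the bore floor), centred within 2.5 mm, upright within 0.06 rad, each jaw pressing it over 5 N; sleeve past 2.8 rad (stop 3.0); rasp and sleeve at rest. Reamer and churner within 20 mm, bottle, katori, spoon rest and dabba within 25 mm of their starts (z of rasp in the frame of chuck_floor between -0.003 and 0.005 m and horizontal distance between rasp and chuck_floor below 0.0025 m and angle between rasp's own z axis and vertical below 0.06 rad and contact force between each of jawa, jawb, jawc and rasp above 5 N and value of joint sleeve above 2.8 rad and distance of each of reamer, churner from where it was at the start of the episode below 0.02 m and distance of each of bottle, katori, spoonrest, dabba from where it was at the start of the episode below 0.025 m and linear speed of rasp below 0.02 m/s and velocity of joint sleeve between -0.05 and 0.05 rad/s); the robot touches nothing.
It fails at once if the thin blades of the rasp are squeezed or struck by the fingers with more than 100 N in all (about 50 N on each side) (contact force between the fingers and rasp above 100 N).
It fails at once if the citrus reamer or the churner is shifted more than 20 mm or tipped (distance of any of reamer, churner from where it was at the start of the episode above 0.02 m or angle between any of reamer, churner's own z axis and vertical above 0.3 rad).
It fails at once if the bottle, katori, spoon rest or masala dabba is pushed more than 25 mm or tipped (distance of any of bottle, katori, spoonrest, dabba from where it was at the start of the episode above 0.025 m or angle between any of bottle, katori, spoonrest, dabba's own z axis and vertical above 0.3 rad).
It also fails if it takes over 67 s, if anything falls off the work surface, if the arm or the gripper's body presses on something with over 40 N, if the wrist force passes 120 N, or if a joint passes its speed limit or range.

### The arm

A 6-joint arm with a two-finger parallel gripper is mounted at the origin on the work surface. World frame = base frame: x ahead of the robot, y to its left, z up, the work surface at z = 0. Lengths are in m, angles in rad, forces in N, time in s.
With the tool pointing down it reaches from about 0.325 to 0.775 m from the base axis. Payload 9.3 kg.
Tool frame: the origin (TCP) lies between the finger pads, 19 mm behind the fingertips; this is the grasp point; y points along the fingers, z is the direction in which the jaws open and shut, and the axes are right-handed (so a half turn about y gives the same grasp; the last joint's range is limited). The gripper opens to 85 mm and grips with 20 to 120 N. Pads are 22 mm wide; open, the fingers measure 114 mm over their backs; the gripper's body (76 mm by 85 mm) begins 54 mm behind the grasp point. The pads swing forward as they close: fully open they stand 13 mm farther back than shut.
Start: joints at [1.147, 0.259, 0.021, 1.334, 0, 1.418], TCP at [0.147, 0.53, 0.25] pointing down, gripper open.
Joint ranges: [-3.04, 3.04], [-0.91, 1.82], [-1.04, 1.36], [-1.92, 1.95], [-1.52, 1.45], [-3.14, 3.14]. Speed limits (rad/s): [2.22, 2.22, 2.79, 3.14, 3.14, 3.14].

### API

Orientations are given as a rotation vector (axis times angle).
In Python, from rig import get_state, snapshot, camera_params, hand_in, look_for, masks_of, landmark_of gives the robot as it stands.
- The arm moves only by the tool send_rows, never from a script. Its argument "targets" is a list of rows, each an object with "angular": the turn, a rotation vector about the tool's x, y, z in rad, a list of three; "offset": the shift along the tool's x, y, z in m, a list of three; "jaw": the opening, from 0 (shut) to 1 (fully open). A call has 1 to 20 rows; each row shifts and turns the commanded pose from where the row before left it, along the tool's axes as they then stand; what a row does not reach is not made up. A row lasts 1/8 s, in which the tool goes at most 62.5 mm and 10.7 degrees, less where a joint would pass 70% of its speed; a pose out of reach is approached as far as the arm can. A call is refused whole if a number of a shift passes 0.0625 or a number of a turn 0.188, either way. A call with a gripper value outside its range is refused whole. The fingers move at their own pace and stop on an object; "grip_force" is the grip in N (left out, the last holds). Time passes only in rows, so rows that do not move let the fingers close. It gives the time, the measured TCP pose, the force and the opening at its end, in the units of the state.
- get_state(): the state, without advancing time (a new reading comes with each control period).
- snapshot(name): name is "scene" or "top" or "wrist"; returns the picture (420x560x3 uint8, blue, green, red); there is no depth.
- camera_params(name): a dict with "fovy" (degrees; the focal length in pixels is half the picture's height over the tangent of half this angle, whatever the lens; pixels are square), "cx", "cy" (the principal point, pixels), "R" (3x3) and "t" (3): a world point X has camera coordinates R X + t; the wrist camera has in their place "tool_from_camera" (4x4, takes a point from camera to tool coordinates, whose origin is the TCP and whose axes are the tool frame's). Camera axes: x right, y down, z forward; pixel columns grow to the right and rows downward; lengths in m; the calibration is good to about 2 mm. A picture is of the moment at which its call begins: read the wrist's pose just before it. camera_params takes no time and is no camera call.
- hand_in(): hands the job in, once; it reports no verdict.
Trained networks look in the newest picture that a camera, given by its name, has taken for a name from the list of things; names that differ only in an ending like _2 or _b are one class to them, and where a whole thing is asked for, a point or a joint stands for the part that bears it (a point fixed in the world has none). Each returns a list of dicts, best first, with "score" (0 to 1); they miss things now and then, are a little off and sometimes report something else, mostly with a low value. They report only what shows in the picture. A call takes as long as a camera call. They do not tell look-alikes from the thing itself.
- look_for(target, camera): "rect" ([left, top, width, height] in pixels, round what is visible of it).
- masks_of(target, camera): "mask" (420x560 bool, what is visible of it) and "rect" ([left, top, width, height] in pixels, round what is visible of it).
- landmark_of(target, camera): "point" ([row, column] in pixels: a listed point, or the origin of a listed thing).
The state is a dict: "t": time; "joint_positions": joint angles; "qvel": joint speeds; "effort": joint torques, N m; "tcp_pos": TCP position; "ee_rot": TCP orientation; "ft_force": force on the tool from outside, world axes, zero at the start; "ft_torque": the same for the moment, N m; "finger_gap": finger opening in m.
Only numpy, scipy, OpenCV 4.12 (cv2) and the standard library are available. Lean on these libraries where they do the work, as an engineer would, in place of code of your own. Each camera call takes 0.05 s, during which the arm holds its last target. There are 200 camera calls.

## Working session

There is one attempt and no reset: what is moved stays moved. The work goes in short steps, Python scripts to look and compute and a tool call to move; the robot and the scene stay as the last step left them, time stands still between calls to the robot, and variables do not carry over. Pictures are saved under pics/ and viewed, on a budget of 10 in all, crops included, one or two more only if the job needs it, and the job is handed in when it is done.

Besides the shell and the picture viewer there is one more tool, called as a command line: name --argument value ..., lists and objects as JSON in quotes. send_rows: Moves the arm, as the interface text tells. Its arguments: {"type":"object","properties":{"targets":{"type":"array","items":{"type":"object","properties":{"angular":{"type":"array","items":{"type":"number"}},"offset":{"type":"array","items":{"type":"number"}},"jaw":{"type":"number"}}}},"grip_force":{"type":"number"}},"required":["targets"]}

```bash
mkdir -p pics; ls; python3 - <<'E'
from rig import *
import cv2,numpy as np
print(get_state())
for c in ("scene","top","wrist"):
    print(c,camera_params(c))
a=snapshot("scene");b=snapshot("top")
cv2.imwrite("pics/scene.png",a);cv2.imwrite("pics/top.png",b)
for c in ("scene","top"):
    for n in ("rasp","reamer","churner","block","scraper","bottle","katori","spoonrest","dabba"):
        print(c,n,[(round(d["score"],2),[int(v) for v in d["rect"]]) for d in look_for(n,c)][:4])
    for n in ("rasp","reamer","churner","chuck_mouth","sleeve_top","block","scraper"):
        print(c,n,[(round(d["score"],2),np.round(d["point"],1).tolist()) for d in landmark_of(n,c)][:4])
E
```

```text
pics
{'t': 0.0, 'joint_positions': array([1.14742645e+00, 2.59219131e-01, 2.07109936e-02, 1.33368530e+00,
       7.71546312e-06, 1.41818277e+00]), 'qvel': array([-0.000234  ,  0.00032599,  0.00138103,  0.00068816,  0.00116355,
        0.00052197]), 'effort': array([-5.30126290e-04, -5.55646956e+01,  3.44534361e+01,  1.39180926e-02,
       -2.62327703e-04, -7.66441417e-06]), 'tcp_pos': array([0.14700099, 0.52971213, 0.24933153]), 'ee_rot': array([-1.56166612,  0.21289145, -0.2122548 ]), 'ft_force': array([0.43092908, 0.91295345, 1.09203583]), 'ft_torque': array([ 0.00013447, -0.01048198,  0.03977259]), 'finger_gap': 0.08536092115980008}
scene {'fovy': 50.490142790903, 'cx': 277.911624707673, 'cy': 207.93121958251845, 'R': array([[ 0.35064887,  0.93650642,  0.00104977],
       [ 0.49831699, -0.18563167, -0.84688905],
       [-0.79292216,  0.2974838 , -0.53176859]]), 't': array([-0.19963442, -0.2077019 ,  1.7115851 ])}
top {'fovy': 50.152875305195835, 'cx': 283.81701973524605, 'cy': 218.0214546687225, 'R': array([[-0.01119455, -0.99973632, -0.02004917],
       [-0.99322554,  0.01343639,
[... 1249 characters left out ...]
, 188.4])]
scene scraper [(0.81, [207.4, 335.7])]
top rasp [(0.71, [375, 226, 12, 17]), (0.69, [326, 227, 19, 16]), (0.68, [364, 165, 14, 11]), (0.25, [181, 220, 58, 54])]
top reamer [(0.56, [370, 253, 17, 9])]
top churner []
top block [(0.56, [365, 194, 28, 79])]
top scraper [(0.81, [179, 223, 59, 58])]
top bottle [(0.77, [281, 249, 28, 29])]
top katori [(0.66, [127, 256, 33, 32])]
top spoonrest []
top dabba []
top rasp [(0.66, [237.2, 333.4]), (0.61, [177.6, 370.7]), (0.55, [235.0, 380.1])]
top reamer []
top churner [(0.4, [210.2, 376.3])]
top chuck_mouth [(0.78, [246.6, 200.9])]
top sleeve_top [(0.59, [248.7, 197.9])]
top block [(0.65, [235.0, 375.5])]
top scraper [(0.57, [249.7, 211.5])]
```

```bash
python3 - <<'E'
import cv2,numpy as np
a=cv2.imread("pics/scene.png");b=cv2.imread("pics/top.png")
A=cv2.resize(a[130:310,90:410],None,fx=2.4,fy=2.4,interpolation=3)[:300*2]
cv2.imwrite("pics/scene_c.png",A)
B=cv2.resize(b[130:330,110:410],None,fx=2.6,fy=2.6,interpolation=3)
cv2.imwrite("pics/top_c.png",B)
E
```

```text
(no output)
```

View pics/scene_c.png

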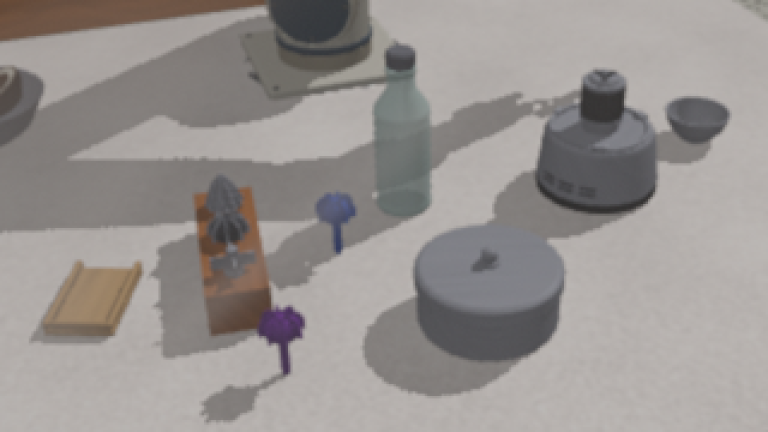

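View pics/top_c.png

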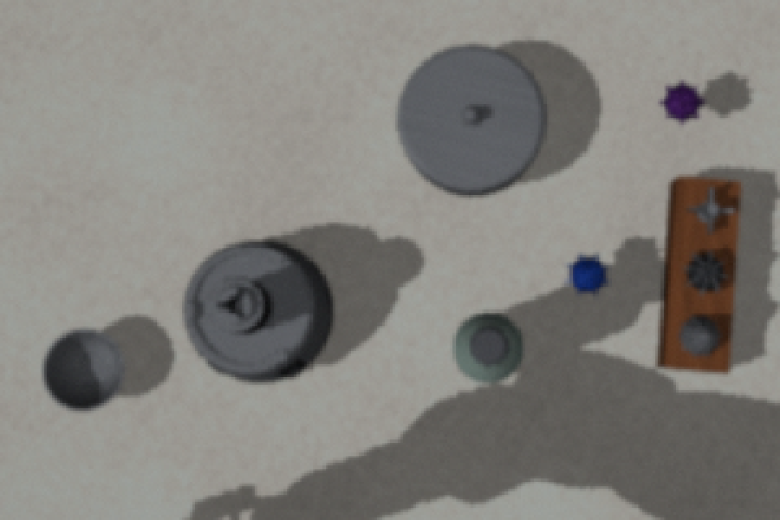

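Look-alikes in the top picture, by pixel (column, row):
- purple toothed dome at (372,169)
- blue toothed dome at (336,235)
- steel dome in the block's middle hole at (382,235)
- churner cross at (383,210)
- pointed reamer at (379,259)

By the description, the rasp is the steel dome in the middle hole. In the scene crop it sits between the pointed cone and the cross. Next I measure.

```bash
cat > h.py <<'E'
import numpy as np,cv2
from rig import *
from scipy.spatial.transform import Rotation as Ro
def cam(c,s=None):
    p=camera_params(c); f=210/np.tan(np.radians(p["fovy"]/2))
    if c=="wrist":
        s=s or get_state(); T=np.eye(4);T[:3,:3]=Ro.from_rotvec(s["ee_rot"]).as_matrix();T[:3,3]=s["tcp_pos"]
        M=np.linalg.inv(T@np.array(p["tool_from_camera"])); R,t=M[:3,:3],M[:3,3]
    else: R,t=p["R"],p["t"]
    return f,p["cx"],p["cy"],R,t
def ray(C,u,v):
    f,cx,cy,R,t=C; return -R.T@t, R.T@np.array([(u-cx)/f,(v-cy)/f,1.])
def onplane(C,u,v,z):
    o,d=ray(C,u,v); return o+d*(z-o[2])/d[2]
def proj(C,X):
    f,cx,cy,R,t=C; q=R@np.asarray(X)+t; return cx+f*q[0]/q[2], cy+f*q[1]/q[2]
E
python3 - <<'E'
from h import *
T=cam("top");S=cam("scene")
f=lambda n,c,z:print(n,np.round(onplane(T,110+c[0]/2.6,130+c[1]/2.6,z),3))
f("rasp top",(708,272),.075);f("churner",(710,208),.075);f("reamer",(700,335),.09)
f("mouth",(244,302),.157);f("bottle",(488,345),.212);f("blue",(588,273),.075);f("purple",(682,102),.075);f("dabba",(471,118),.072);f("katori",(84,370),.042)
for c in [(673,178),(742,182),(728,371),(658,366)]: f("blockcorner",c,.052)
g=lambda n,c,z:print("scene",n,np.round(onplane(S,90+c[0]/2.4,130+c[1]/2.4,z),3))
g("rasp",(228,228),.07);g("mouth",(604,77),.157);g("reamer",(221,177),.096)
s=get_state();print(Ro.from_rotvec(s["ee_rot"]).as_matrix().round(3))
E
```

```text
rasp top [ 0.524 -0.249  0.075]
churner [ 0.591 -0.253  0.075]
reamer [ 0.458 -0.235  0.09 ]
mouth [0.494 0.219 0.157]
bottle [ 0.449 -0.017  0.212]
blue [ 0.524 -0.124  0.075]
purple [ 0.705 -0.228  0.075]
dabba [ 0.692 -0.004  0.072]
katori [0.43  0.413 0.042]
blockcorner [ 0.627 -0.22   0.052]
blockcorner [ 0.622 -0.293  0.052]
blockcorner [ 0.421 -0.271  0.052]
blockcorner [ 0.427 -0.197  0.052]
scene rasp [ 0.534 -0.249  0.07 ]
scene mouth [0.499 0.225 0.157]
scene reamer [ 0.467 -0.242  0.096]
[[ 0.964 -0.     0.267]
 [-0.267 -0.     0.964]
 [ 0.    -1.    -0.   ]]
```

send_rows --targets '[{"offset": [0.035, -0.003, -0.017], "angular": [0, 0, 0], "jaw": 1}, {"offset": [0.035, -0.003, -0.017], "angular": [0, 0, 0], "jaw": 1}, {"offset": [0.035, -0.003, -0.017], "angular": [0, 0, 0], "jaw": 1}, {"offset": [0.035, -0.003, -0.017], "angular": [0, 0, 0], "jaw": 1}, {"offset": [0.035, -0.003, -0.017], "angular": [0, 0, 0], "jaw": 1}, {"offset": [0.035, -0.003, -0.017], "angular": [0, 0, 0], "jaw": 1}, {"offset": [0.035, -0.003, -0.017], "angular": [0, 0, 0], "jaw": 1}, {"offset": [0.035, -0.003, -0.017], "angular": [0, 0, 0], "jaw": 1}, {"offset": [0.035, -0.003, -0.017], "angular": [0, 0, 0], "jaw": 1}, {"offset": [0.035, -0.003, -0.017], "angular": [0, 0, 0], "jaw": 1}, {"offset": [0.035, 0, -0.017], "angular": [0, 0, 0], "jaw": 1}, {"offset": [0.034, 0, -0.017], "angular": [0, 0, 0], "jaw": 1}, {"offset": [0, 0, 0], "angular": [0, 0, 0], "jaw": 1}, {"offset": [0, 0, 0], "angular": [0, 0, 0], "jaw": 1}]' --grip_force 20

```text
t: 3.45
tcp_pos: [0.496, 0.2214, 0.2799]
ee_rot: [-1.56, 0.213, -0.213]
ft_force: [-0.1, 0.7, 0.3]
finger_gap: 0.0853
```

```bash
python3 - <<'E'
from h import *
s=get_state();print(s["t"],s["tcp_pos"],s["ee_rot"],s["joint_positions"],s["qvel"].round(3))
C=cam("wrist",s)
w=snapshot("wrist");cv2.imwrite("pics/w1.png",w)
for n,z in (("chuck_mouth",.157),("sleeve_top",.151),("scraper",0)):
    for d in landmark_of(n,"wrist")[:2]:
        v,u=d["point"];print(n,round(d["score"],2),u,v,onplane(C,u,v,z).round(4))
for X in ([.496,.222,.157],): print(proj(C,X))
E
```

```text
3.45 [0.49599318 0.22138829 0.27986086] [-1.5602669   0.21336388 -0.21250019] [2.65168908e-01 2.40478844e-01 7.22274750e-02 1.40304189e+00
 2.33035378e-04 5.36433360e-01] [ 0.018 -0.012 -0.004  0.001 -0.001 -0.001]
chuck_mouth 0.76 288.0 208.6 [0.4934 0.2287 0.157 ]
sleeve_top 0.45 287.9 196.5 [0.4846 0.2312 0.151 ]
scraper 0.81 284.3 177.4 [0.4899 0.2286 0.    ]
(np.float64(281.1346926484465), np.float64(213.4660640749171))
```

View pics/w1.png

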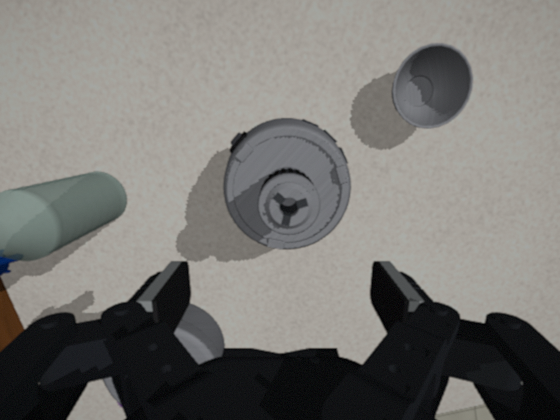

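```bash
python3 - <<'E'
from h import *
w=cv2.imread("pics/w1.png")
c=cv2.resize(w[155:245,235:345],None,fx=6,fy=6,interpolation=2)
c=np.clip(c.astype(float)*1.8,0,255).astype(np.uint8)
cv2.imwrite("pics/w1c.png",c)
E
```

```text
(no output)
```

View pics/w1c.png

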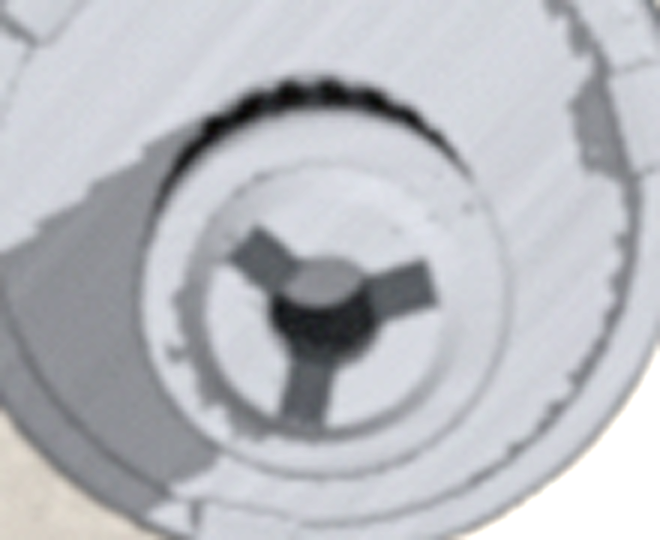

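```bash
python3 - <<'E'
from h import *
s=get_state();C=cam("wrist",s)
for n,u,v,z in (("sleeve",325,295,.151),("nose",322,303,.157),("bore",324,309,.157)):
    print(n,onplane(C,235+u/6-.4,155+v/6-.4,z).round(4))
g=cv2.cvtColor(cv2.imread("pics/w1.png"),6)
# project candidate circles, score by gradient
gx=cv2.Sobel(g,5,1,0);gy=cv2.Sobel(g,5,0,1);m=cv2.GaussianBlur(np.hypot(gx,gy),(3,3),0)
a=np.linspace(0,2*np.pi,120,endpoint=False)
def sc(x,y,z,r):
    P=np.array([proj(C,[x+r*np.cos(t),y+r*np.sin(t),z]) for t in a],np.float32)
    return cv2.remap(m,P[:,0].copy()[None],P[:,1].copy()[None],1).mean()
for n,z,r in (("sleeve",.151,.027),("nose157",.157,.0165),("nose151",.151,.0205),("bore",.157,.0085)):
    L=[(sc(x,y,z,r),x,y) for x in np.arange(.482,.505,.001) for y in np.arange(.216,.238,.001)]
    print(n,[tuple(np.round(l,4)) for l in sorted(L)[::-1][:4]])
E
```

```text
sleeve [0.4908 0.2308 0.151 ]
nose [0.4904 0.2303 0.157 ]
bore [0.4913 0.2304 0.157 ]
sleeve [(np.float64(102.14), np.float64(0.491), np.float64(0.231)), (np.float64(98.0573), np.float64(0.491), np.float64(0.232)), (np.float64(96.3676), np.float64(0.492), np.float64(0.231)), (np.float64(91.1399), np.float64(0.491), np.float64(0.23))]
nose157 [(np.float64(87.9048), np.float64(0.482), np.float64(0.237)), (np.float64(81.7504), np.float64(0.482), np.float64(0.236)), (np.float64(77.3747), np.float64(0.487), np.float64(0.222)), (np.float64(75.8208), np.float64(0.486), np.float64(0.222))]
nose151 [(np.float64(95.6927), np.float64(0.482), np.float64(0.228)), (np.float64(95.5275), np.float64(0.482), np.float64(0.229)), (np.float64(91.6254), np.float64(0.482), np.float64(0.23)), (np.float64(91.4326), np.float64(0.482), np.float64(0.234))]
bore [(np.float64(121.5584), np.float64(0.492), np.float64(0.231)), (np.float64(120.2421), np.float64(0.492), np.float64(0.23)), (np.float64(118.6301), np.float64(0.491), np.float64(0.231)), (np.float64(116.9059), np.float64(0.491), np.float64(0.23))]
```

send_rows --targets '[{"offset": [-0.0072, 0.02, 0.0077], "angular": [0, 0, 0], "jaw": 1}, {"offset": [0, 0.03, 0], "angular": [0, 0, 0], "jaw": 1}, {"offset": [0, 0.03, 0], "angular": [0, 0, 0], "jaw": 1}, {"offset": [0, 0.03, 0], "angular": [0, 0, 0], "jaw": 1}, {"offset": [0, 0.02, 0], "angular": [0, 0, 0], "jaw": 1}, {"offset": [0, 0, 0], "angular": [0, 0, 0], "jaw": 0.4}, {"offset": [0, 0, 0], "angular": [0, 0, 0], "jaw": 0.4}, {"offset": [0, 0, 0], "angular": [0, 0, 0], "jaw": 0.4}, {"offset": [0, 0, 0], "angular": [0, 0, 0], "jaw": 0.4}, {"offset": [0, 0, 0], "angular": [0, 0, 0], "jaw": 0.4}]' --grip_force 40

```text
t: 4.9
tcp_pos: [0.4912, 0.2303, 0.1514]
ee_rot: [-1.561, 0.212, -0.213]
ft_force: [-3.8, -3.5, 4.8]
finger_gap: 0.053
```

```bash
python3 - <<'E'
from h import *
s=get_state();print(s)
E
```

```text
{'t': 4.9, 'joint_positions': array([ 0.28428144,  0.29318629, -0.18727667,  1.089606  , -0.00110087,
        0.55505969]), 'qvel': array([-0.00010454, -0.00129038, -0.00051758, -0.00019218,  0.00033495,
        0.00116984]), 'effort': array([ 8.86913203e-01, -5.30949891e+01,  3.29110944e+01, -2.06822455e+00,
        9.89622921e-01, -4.86387487e-02]), 'tcp_pos': array([0.49123328, 0.23031535, 0.15141268]), 'ee_rot': array([-1.56103501,  0.21169604, -0.21344859]), 'ft_force': array([-3.77016606, -3.49982604,  4.83627402]), 'ft_torque': array([-1.13642897,  0.94066004, -0.05295523]), 'finger_gap': 0.05303561971667605}
```

send_rows --targets '[{"offset": [0, 0, 0], "angular": [0, -0.15, 0], "jaw": 0.4}, {"offset": [0, 0, 0], "angular": [0, -0.15, 0], "jaw": 0.4}, {"offset": [0, 0, 0], "angular": [0, -0.1, 0], "jaw": 0.4}]' --grip_force 25

```text
t: 5.28
tcp_pos: [0.4912, 0.2299, 0.1514]
ee_rot: [-1.57, -0.105, 0.104]
ft_force: [-4.9, -6.9, 6.5]
finger_gap: 0.0534
```

```bash
python3 - <<'E'
from h import *
s=get_state();print(s["ft_force"],s["ft_torque"],s["finger_gap"],s["joint_positions"][5],s["effort"][5],s["tcp_pos"])
E
```

```text
[-4.92847917 -6.93685658  6.48128392] [-1.63448432  0.81980341 -0.15589699] 0.053370057051504986 0.15127638011402203 0.8116520382463932 [0.49120917 0.22986613 0.15140434]
```

send_rows --targets '[{"offset": [0, 0, 0], "angular": [0, -0.15, 0], "jaw": 0.4}, {"offset": [0, 0, 0], "angular": [0, -0.15, 0], "jaw": 0.4}, {"offset": [0, 0, 0], "angular": [0, -0.15, 0], "jaw": 0.4}, {"offset": [0, 0, 0], "angular": [0, -0.15, 0], "jaw": 0.4}]'

```text
t: 5.78
tcp_pos: [0.4926, 0.2302, 0.1515]
ee_rot: [-1.496, -0.575, 0.57]
ft_force: [0.8, -3.9, -0.3]
finger_gap: 0.0528
```

```bash
python3 - <<'E'
from h import *
s=get_state();print(s["ft_force"],s["ft_torque"],s["finger_gap"],s["joint_positions"][5],s["effort"][5],s["tcp_pos"])
E
```

```text
[ 0.80063166 -3.91172166 -0.25312621] [-0.6206875  -0.35429452 -1.21576748] 0.05277846597960019 -0.4483084897906413 0.7022583670914173 [0.49258535 0.23019752 0.15145503]
```

send_rows --targets '[{"offset": [0, 0, 0], "angular": [0, 0, 0], "jaw": 1}, {"offset": [0, 0, 0], "angular": [0, 0, 0], "jaw": 1}, {"offset": [0, 0, 0], "angular": [0, 0, 0], "jaw": 1}, {"offset": [0, 0, 0], "angular": [0, 0, 0], "jaw": 1}, {"offset": [0, -0.03, 0], "angular": [0, 0, 0], "jaw": 1}, {"offset": [0, -0.03, 0], "angular": [0, 0, 0], "jaw": 1}, {"offset": [0, -0.03, 0], "angular": [0, 0.141, 0], "jaw": 1}, {"offset": [0, -0.03, 0], "angular": [0, 0.141, 0], "jaw": 1}, {"offset": [0, -0.03, 0], "angular": [0, 0.141, 0], "jaw": 1}, {"offset": [0, 0, 0], "angular": [0, 0.141, 0], "jaw": 1}, {"offset": [0, 0, 0], "angular": [0, 0.141, 0], "jaw": 1}, {"offset": [0, 0, 0], "angular": [0, 0.141, 0], "jaw": 1}]'

```text
t: 7.28
tcp_pos: [0.4914, 0.2307, 0.3]
ee_rot: [-1.569, 0.096, -0.096]
ft_force: [0.3, 0.7, -0.7]
finger_gap: 0.0851
```

```bash
python3 - <<'E'
from h import *
s=get_state();print(s["t"],s["tcp_pos"],s["ee_rot"],s["joint_positions"])
print(Ro.from_rotvec(s["ee_rot"]).as_matrix().round(4))
C=cam("wrist",s)
w=snapshot("wrist");cv2.imwrite("pics/w2.png",w)
u,v=[int(round(q)) for q in proj(C,[.4911,.2307,.157])];print(u,v)
c=cv2.resize(w[v-28:v+28,u-36:u+36],None,fx=9,fy=9,interpolation=2)
cv2.imwrite("pics/w2c.png",np.clip(c.astype(float)*1.8,0,255).astype(np.uint8))
E
```

```text
7.275 [0.49136719 0.23070593 0.30000477] [-1.56859892  0.09580131 -0.09577984] [2.84305776e-01 2.37161054e-01 1.18320523e-01 1.45194365e+00
 7.41077269e-05 4.06284995e-01]
[[ 9.926e-01 -0.000e+00  1.217e-01]
 [-1.217e-01  1.000e-04  9.926e-01]
 [-0.000e+00 -1.000e+00  1.000e-04]]
280 208
```

View pics/w2c.png

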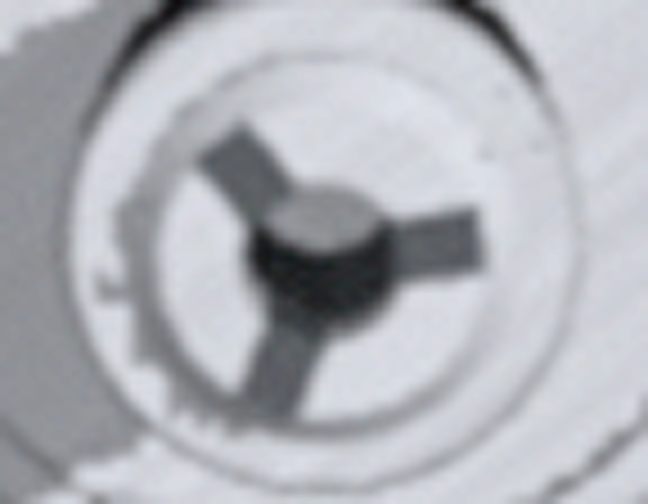

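The crop shows the three jaws drawn back to about a 15 mm opening. The bore centre is within half a pixel of the predicted (280,208), so the chuck axis at (0.4911, 0.2307) holds. Next is the rasp.

send_rows --targets '[{"offset": [0.008, 0, -0.043], "angular": [0, 0, 0], "jaw": 1}, {"offset": [0.008, 0, -0.043], "angular": [0, 0, 0], "jaw": 1}, {"offset": [0.008, 0, -0.043], "angular": [0, 0, 0], "jaw": 1}, {"offset": [0.008, 0, -0.043], "angular": [0, 0, 0], "jaw": 1}, {"offset": [0.008, 0, -0.043], "angular": [0, 0, 0], "jaw": 1}, {"offset": [0.008, 0, -0.043], "angular": [0, 0, 0], "jaw": 1}, {"offset": [0.008, 0, -0.043], "angular": [0, 0, 0], "jaw": 1}, {"offset": [0.008, 0.02, -0.043], "angular": [0, 0, 0], "jaw": 1}, {"offset": [0.008, 0.03, -0.043], "angular": [0, 0, 0], "jaw": 1}, {"offset": [0.008, 0.03, -0.043], "angular": [0, 0, 0], "jaw": 1}, {"offset": [0.008, 0.02, -0.042], "angular": [0, 0, 0], "jaw": 1}, {"offset": [0, 0, 0], "angular": [0, 0, 0], "jaw": 1}, {"offset": [0, 0, 0], "angular": [0, 0, 0], "jaw": 1}]'

```text
t: 8.95
tcp_pos: [0.5238, -0.2481, 0.2002]
ee_rot: [-1.568, 0.091, -0.091]
ft_force: [-0.6, 0.2, 0.5]
finger_gap: 0.0859
```

```bash
python3 - <<'E'
from h import *
s=get_state();print(s["t"],s["tcp_pos"],s["ee_rot"],s["joint_positions"])
C=cam("wrist",s)
w=snapshot("wrist");cv2.imwrite("pics/w3.png",w)
for d in masks_of("rasp","wrist")[:3]:
    ys,xs=np.nonzero(d["mask"]);print("mask",round(d["score"],2),d["rect"],xs.mean(),ys.mean(),onplane(C,xs.mean(),ys.mean(),.072).round(4))
for n,z in (("rasp",.003),("reamer",.003),("churner",.003),("block",0)):
    for d in landmark_of(n,"wrist")[:2]:
        v,u=d["point"];print(n,round(d["score"],2),u,v,onplane(C,u,v,z).round(4))
u,v=[int(round(q)) for q in proj(C,s["tcp_pos"]*[1,1,0]+[0,0,.072])];print(u,v)
c=cv2.resize(w[v-75:v+75,u-100:u+100],None,fx=4,fy=4,interpolation=2)
cv2.imwrite("pics/w3c.png",np.clip(c.astype(float)*1.4,0,255).astype(np.uint8))
E
```

```text
8.95 [ 0.52377006 -0.24811864  0.20016064] [-1.56848606  0.09133709 -0.09117928] [-5.87285958e-01  3.26921911e-01 -8.29059998e-03  1.23586371e+00
  2.79684766e-04 -4.71074595e-01]
mask 0.85 [316.7, 141.4, 79.7, 47.9] 345.25959885386817 162.97994269340975 [ 0.4882 -0.1898  0.072 ]
mask 0.57 [251.2, 187.5, 57.7, 44.1] 281.0339393939394 210.51090909090908 [ 0.5225 -0.2473  0.072 ]
rasp 0.85 396.4 154.4 [ 0.494  -0.1221  0.003 ]
rasp 0.7 276.6 194.9 [ 0.5225 -0.2519  0.003 ]
reamer 0.73 280.2 134.3 [ 0.4597 -0.2407  0.003 ]
churner 0.78 280.2 251.4 [ 0.5883 -0.2557  0.003 ]
block 0.82 284.2 200.0 [ 0.5297 -0.2444  0.    ]
280 212
```

View pics/w3c.png

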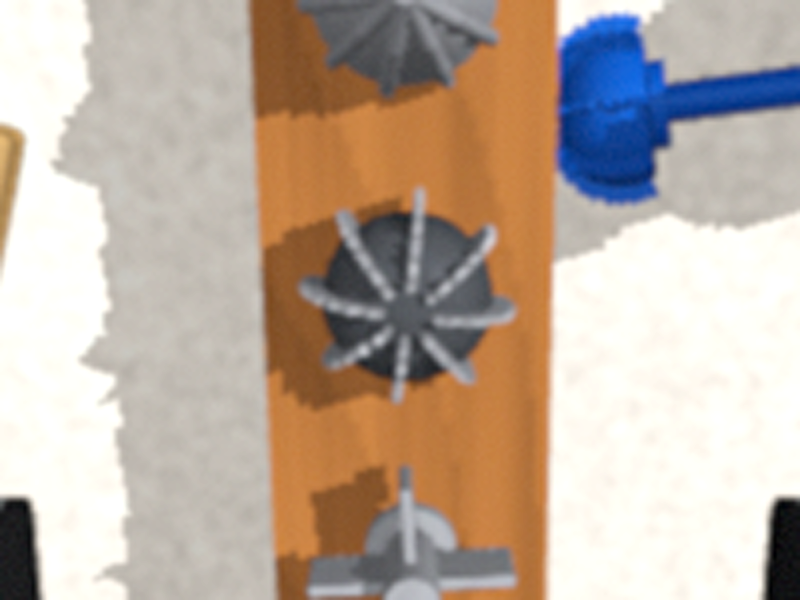

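```bash
python3 - <<'E'
from h import *
s=get_state();W=cam("wrist",s)
im={"wrist":cv2.imread("pics/w3.png"),"top":snapshot("top"),"scene":snapshot("scene")}
for k,i in im.items():
    h=cv2.cvtColor(i,cv2.COLOR_BGR2HSV);m=cv2.inRange(h,(112,120,40),(128,255,255))
    n,l,st,ce=cv2.connectedComponentsWithStats(m)
    for j in np.argsort(-st[1:,4])[:2]+1: 
        C=W if k=="wrist" else cam(k)
        print(k,st[j],ce[j].round(1),[onplane(C,*ce[j],z).round(3).tolist() for z in (.02,.04,.06)])
cv2.imwrite("pics/s2.png",im["scene"]);cv2.imwrite("pics/t2.png",im["top"])
# block edges / rasp hub centre in wrist
u,v=280-100+407/4-.4,212-75+313/4-.4
print("hub z.082",onplane(W,u,v,.082).round(4))
u,v=280-100+407/4-.4,212-75+297/4-.4
for z in (.062,.067): print("dome body",onplane(W,u,v,z).round(4))
print(np.array(Ro.from_rotvec(s["ee_rot"]).as_matrix()).round(4))
for n in [(252,250),(548,250),(268,540),(548,540)]: print(onplane(W,180+n[0]/4-.4,137+n[1]/4-.4,.052).round(4))
E
```

```text
wrist [320 149   1  26  26] [320.  161.5] [[0.491, -0.204, 0.02], [0.488, -0.206, 0.04], [0.486, -0.209, 0.06]]
wrist [397 153   3   6   7] [398.4 155.1] [[0.493, -0.126, 0.02], [0.491, -0.133, 0.04], [0.489, -0.141, 0.06]]
top [339 239  26  16 145] [356.6 247. ] [[0.494, -0.186, 0.02], [0.493, -0.184, 0.04], [0.492, -0.181, 0.06]]
scene [201 222   1   2   2] [201.  222.5] [[0.462, -0.195, 0.02], [0.492, -0.2, 0.04], [0.522, -0.204, 0.06]]
hub z.082 [ 0.5241 -0.2469  0.082 ]
dome body [ 0.5259 -0.247   0.062 ]
dome body [ 0.5246 -0.2469  0.067 ]
[[ 9.933e-01  9.000e-04  1.152e-01]
 [-1.152e-01 -5.000e-04  9.933e-01]
 [ 9.000e-04 -1.000e+00 -4.000e-04]]
[ 0.5133 -0.2816  0.052 ]
[ 0.5211 -0.2136  0.052 ]
[ 0.5864 -0.2885  0.052 ]
[ 0.5943 -0.2197  0.052 ]
```

send_rows --targets '[{"offset": [0.0006, 0.02, 0.0012], "angular": [0, 0, 0], "jaw": 0.75}, {"offset": [0, 0.03, 0], "angular": [0, 0, 0], "jaw": 0.75}, {"offset": [0, 0.03, 0], "angular": [0, 0, 0], "jaw": 0.75}, {"offset": [0, 0.02, 0], "angular": [0, 0, 0], "jaw": 0.75}, {"offset": [0, 0.015, 0], "angular": [0, 0, 0], "jaw": 0.75}, {"offset": [0, 0.013, 0], "angular": [0, 0, 0], "jaw": 0.75}, {"offset": [0, 0, 0], "angular": [0, 0, 0], "jaw": 0.75}]' --grip_force 20

```text
t: 10.22
tcp_pos: [0.5242, -0.2471, 0.0713]
ee_rot: [-1.568, 0.093, -0.091]
ft_force: [-0.9, 0.2, 0.5]
finger_gap: 0.064
```

```bash
python3 - <<'E'
from h import *
s=get_state();print(s["t"],s["tcp_pos"],s["ft_force"],s["finger_gap"])
w=snapshot("wrist");cv2.imwrite("pics/w4.png",w)
E
```

```text
10.225 [ 0.52424491 -0.24707461  0.0713434 ] [-0.86895476  0.23990467  0.48744074] 0.06404277623575164
```

View pics/w4.png

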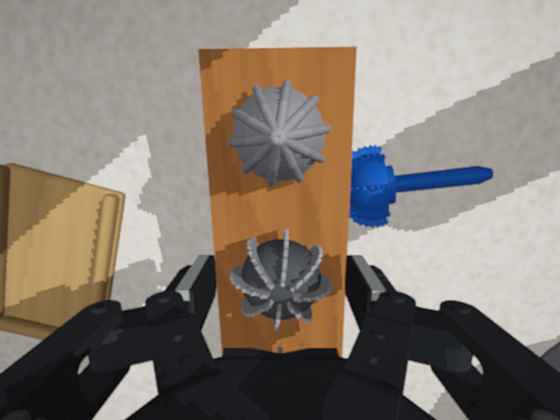

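send_rows --targets '[{"offset": [-0.001, 0, 0], "angular": [0, 0, 0], "jaw": 0.65}, {"offset": [0, 0, 0], "angular": [0, 0, 0], "jaw": 0.6}, {"offset": [0, 0, 0], "angular": [0, 0, 0], "jaw": 0.57}, {"offset": [0, 0, 0], "angular": [0, 0, 0], "jaw": 0.55}, {"offset": [0, 0, 0], "angular": [0, 0, 0], "jaw": 0.53}, {"offset": [0, 0, 0], "angular": [0, 0, 0], "jaw": 0.5}, {"offset": [0, 0, 0], "angular": [0, 0, 0], "jaw": 0.4}, {"offset": [0, 0, 0], "angular": [0, 0, 0], "jaw": 0.4}]' --grip_force 20

```text
t: 11.28
tcp_pos: [0.5236, -0.2471, 0.0723]
ee_rot: [-1.569, 0.091, -0.092]
ft_force: [-1.2, 1.7, 5.2]
finger_gap: 0.0446
```

send_rows --targets '[{"offset": [0, -0.006, 0], "angular": [0, 0, 0], "jaw": 0.4}, {"offset": [0, -0.012, 0], "angular": [0, 0, 0], "jaw": 0.4}, {"offset": [0, -0.02, 0], "angular": [0, 0, 0], "jaw": 0.4}, {"offset": [0, -0.025, 0], "angular": [0, 0, 0], "jaw": 0.4}, {"offset": [0, -0.03, 0], "angular": [0, 0, 0], "jaw": 0.4}, {"offset": [0, 0, 0], "angular": [0, 0, 0], "jaw": 0.4}, {"offset": [0, 0, 0], "angular": [0, 0, 0], "jaw": 0.4}]'

```text
t: 12.15
tcp_pos: [0.5232, -0.247, 0.1644]
ee_rot: [-1.569, 0.092, -0.091]
ft_force: [0.1, 0.0, -1.1]
finger_gap: 0.0448
```

```bash
python3 - <<'E'
from h import *
s=get_state();print(s["t"],s["tcp_pos"],s["ft_force"],s["finger_gap"],s["joint_positions"])
w=snapshot("wrist");cv2.imwrite("pics/w5.png",w)
sc=snapshot("scene");S=cam("scene")
u,v=[int(round(q)) for q in proj(S,s["tcp_pos"])];print(u,v)
a=cv2.resize(w[220:350,180:380],None,fx=4,fy=4,interpolation=2)
b=cv2.resize(sc[v-35:v+45,u-50:u+50],(400,320),interpolation=2)
a=cv2.resize(a,(400,260))
a=cv2.copyMakeBorder(a,0,60,0,0,0)
cv2.imwrite("pics/w5c.png",np.clip(np.hstack([a,b]).astype(float)*1.4,0,255).astype(np.uint8))
E
```

```text
12.15 [ 0.52324281 -0.246979    0.16440455] [ 0.10489014  0.0255347  -1.14294481] 0.04478615289697927 [-5.85980218e-01  3.43902266e-01 -7.65805242e-02  1.15099882e+00
 -4.98886164e-05 -4.69152941e-01]
181 192
```

View pics/w5c.png

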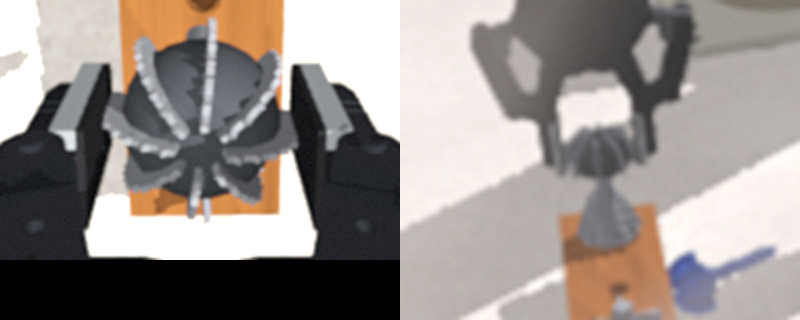

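```bash
python3 - <<'E'
from h import *
s=get_state();C=cam("wrist",s);R=Ro.from_rotvec(s["ee_rot"]).as_matrix()
w=cv2.imread("pics/w5.png");k=12
c=cv2.resize(w[215:255,252:308],None,fx=k,fy=k,interpolation=2);c=np.clip(c.astype(float)*1.8,0,255).astype(np.uint8)
def P(x,y,z):
    u,v=proj(C,s["tcp_pos"]+R@np.array([x,y,z]));return int((u-252+.5)*k),int((v-215+.5)*k)
a=np.linspace(0,2*np.pi,40)
for r,y,col in ((.005,.0693-.006,(0,255,0)),(.003,.0693,(0,0,255)),(.011,.0693-.049,(255,0,0))):
    cv2.polylines(c,[np.array([P(r*np.cos(t),y,r*np.sin(t)) for t in a])],True,col,1)
cv2.imwrite("pics/w5d.png",c)
E
```

```text
(no output)
```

View pics/w5d.png

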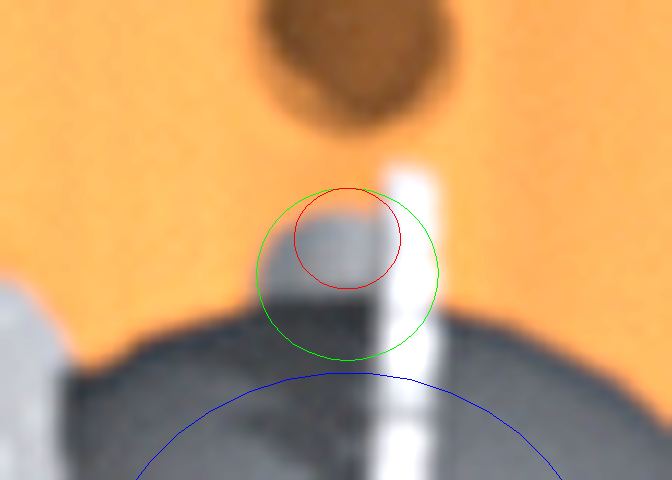

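send_rows --targets '[{"offset": [0, -0.03, 0], "angular": [0, 0, 0], "jaw": 0.4}, {"offset": [0, -0.036, 0], "angular": [0, 0, 0], "jaw": 0.4}, {"offset": [0, -0.036, 0], "angular": [0, 0, 0], "jaw": 0.4}, {"offset": [-0.0043, -0.034, 0.0236], "angular": [0, 0, 0], "jaw": 0.4}, {"offset": [-0.0063, 0, 0.0336], "angular": [0, 0, 0], "jaw": 0.4}, {"offset": [-0.0063, 0, 0.0336], "angular": [0, 0, 0], "jaw": 0.4}, {"offset": [-0.0063, 0, 0.0336], "angular": [0, 0, 0], "jaw": 0.4}, {"offset": [-0.0063, 0, 0.0336], "angular": [0, 0, 0], "jaw": 0.4}, {"offset": [-0.0063, 0, 0.0336], "angular": [0, 0, 0], "jaw": 0.4}, {"offset": [-0.0063, 0, 0.0336], "angular": [0, 0, 0], "jaw": 0.4}, {"offset": [-0.0063, 0, 0.0336], "angular": [0, 0, 0], "jaw": 0.4}, {"offset": [-0.0063, 0, 0.0336], "angular": [0, 0, 0], "jaw": 0.4}, {"offset": [-0.0063, 0, 0.0336], "angular": [0, 0, 0], "jaw": 0.4}, {"offset": [-0.0063, 0, 0.0336], "angular": [0, 0, 0], "jaw": 0.4}, {"offset": [-0.0063, 0, 0.0336], "angular": [0, 0, 0], "jaw": 0.4}, {"offset": [-0.0063, 0, 0.0336], "angular": [0, 0, 0], "jaw": 0.4}, {"offset": [-0.006, 0, 0.0336], "angular": [0, 0, 0], "jaw": 0.4}, {"offset": [-0.002, 0, 0.0104], "angular": [0, 0, 0], "jaw": 0.4}, {"offset": [0, 0, 0], "angular": [0, 0, 0], "jaw": 0.4}, {"offset": [0, 0, 0], "angular": [0, 0, 0], "jaw": 0.4}]'

```text
t: 14.75
tcp_pos: [0.4912, 0.2299, 0.3007]
ee_rot: [-1.569, 0.093, -0.092]
ft_force: [-0.5, -0.2, -2.3]
finger_gap: 0.0448
```

```bash
python3 - <<'E'
from h import *
s=get_state();print(s["t"],s["tcp_pos"],s["ft_force"],s["finger_gap"],s["joint_positions"])
R=Ro.from_rotvec(s["ee_rot"]).as_matrix();print(R.round(4))
d=np.array([.4901,.2308,.300])-s["tcp_pos"];print("tool delta",(R.T@d).round(4))
E
```

```text
14.75 [0.49118688 0.22986783 0.30072897] [-0.52917034 -0.21743437 -2.27652851] 0.04480534077961201 [ 2.83084742e-01  2.36596938e-01  1.19377248e-01  1.45413894e+00
 -2.86506187e-04  4.00529459e-01]
[[ 9.931e-01 -5.000e-04  1.172e-01]
 [-1.172e-01 -4.000e-04  9.931e-01]
 [-4.000e-04 -1.000e+00 -5.000e-04]]
tool delta [-0.0012  0.0007  0.0008]
```

send_rows --targets '[{"offset": [-0.0012, 0.02, 0.0008], "angular": [0, 0, 0], "jaw": 0.4}, {"offset": [0, 0.025, 0], "angular": [0, 0, 0], "jaw": 0.4}, {"offset": [0, 0.02, 0], "angular": [0, 0, 0], "jaw": 0.4}, {"offset": [0, 0.005, 0], "angular": [0, 0, 0], "jaw": 0.4}, {"offset": [0, 0.005, 0], "angular": [0, 0, 0], "jaw": 0.4}, {"offset": [0, 0.004, 0], "angular": [0, 0, 0], "jaw": 0.4}, {"offset": [0, 0, 0], "angular": [0, 0, 0], "jaw": 0.4}]'

```text
t: 15.62
tcp_pos: [0.4901, 0.2316, 0.2221]
ee_rot: [-1.569, 0.092, -0.092]
ft_force: [-0.4, 0.6, -2.0]
finger_gap: 0.0444
```

```bash
python3 - <<'E'
from h import *
s=get_state();print(s["t"],s["tcp_pos"],s["ft_force"],s["ft_torque"],s["finger_gap"])
R=Ro.from_rotvec(s["ee_rot"]).as_matrix()
d=np.array([.4901,.2308,.1863])-s["tcp_pos"];print("tool delta",(R.T@d).round(4))
E
```

```text
15.625 [0.49007187 0.23156171 0.22211937] [-0.36360399  0.58008976 -2.02343532] [0.01965212 0.03374442 0.02834367] 0.044420257108006275
tool delta [ 0.0001  0.0358 -0.0008]
```

send_rows --targets '[{"offset": [0, 0.004, -0.0008], "angular": [0, 0, 0], "jaw": 0.4}, {"offset": [0, 0.006, 0], "angular": [0, 0, 0], "jaw": 0.4}, {"offset": [0, 0.006, 0], "angular": [0, 0, 0], "jaw": 0.4}, {"offset": [0, 0.006, 0], "angular": [0, 0, 0], "jaw": 0.4}, {"offset": [0, 0.006, 0], "angular": [0, 0, 0], "jaw": 0.4}, {"offset": [0, 0.005, 0], "angular": [0, 0, 0], "jaw": 0.4}, {"offset": [0, 0, 0], "angular": [0, 0, 0], "jaw": 0.4}]'

```text
t: 16.5
tcp_pos: [0.4897, 0.2308, 0.1885]
ee_rot: [-1.569, 0.092, -0.091]
ft_force: [0.1, 0.1, -1.3]
finger_gap: 0.0446
```

```bash
python3 - <<'E'
from h import *
s=get_state();print(s["t"],s["tcp_pos"],s["ft_force"],s["ft_torque"],s["finger_gap"])
E
```

```text
16.5 [0.48972928 0.23079476 0.18854097] [ 0.09081172  0.10595612 -1.31834885] [-0.0419021  -0.01646747  0.02029096] 0.0445913746405836
```

send_rows --targets '[{"offset": [0, 0.001, 0], "angular": [0, 0, 0], "jaw": 0.4}, {"offset": [0, 0.001, 0], "angular": [0, 0, 0], "jaw": 0.4}, {"offset": [0, 0.0005, 0], "angular": [0, 0, 0], "jaw": 0.4}, {"offset": [0, 0, 0], "angular": [0, 0, 0], "jaw": 0.4}]'

```text
t: 17.0
tcp_pos: [0.4899, 0.2308, 0.1865]
ee_rot: [-1.569, 0.092, -0.092]
ft_force: [0.4, -0.0, -1.2]
finger_gap: 0.0447
```

send_rows --targets '[{"offset": [0, 0.001, 0], "angular": [0, 0, 0], "jaw": 0.4}, {"offset": [0, 0, 0], "angular": [0, 0, 0], "jaw": 0.55}, {"offset": [0, 0, 0], "angular": [0, 0, 0], "jaw": 0.6}, {"offset": [0, 0, 0], "angular": [0, 0, 0], "jaw": 0.7}, {"offset": [0, 0, 0], "angular": [0, 0, 0], "jaw": 1}, {"offset": [0, 0, 0], "angular": [0, 0, 0], "jaw": 1}, {"offset": [0, 0, 0], "angular": [0, 0, 0], "jaw": 1}, {"offset": [0, -0.02, 0], "angular": [0, 0, 0], "jaw": 1}, {"offset": [0, -0.03, 0], "angular": [0, 0, 0], "jaw": 1}, {"offset": [0, -0.03, 0], "angular": [0, 0, 0], "jaw": 1}, {"offset": [0, -0.03, 0], "angular": [0, 0, 0], "jaw": 1}, {"offset": [0, 0, 0], "angular": [0, 0, 0], "jaw": 1}]'

```text
t: 18.5
tcp_pos: [0.4906, 0.2311, 0.2976]
ee_rot: [-1.568, 0.089, -0.095]
ft_force: [0.6, 0.5, 0.1]
finger_gap: 0.0853
```

```bash
python3 - <<'E'
from h import *
s=get_state();print(s["t"],s["tcp_pos"],s["ft_force"],s["finger_gap"],s["joint_positions"])
C=cam("wrist",s);w=snapshot("wrist");sc=snapshot("scene");S=cam("scene")
a=cv2.resize(w[120:320,140:420],(560,400),interpolation=2)
for z,r,col in ((.196,.001,(0,0,255)),(.178,.023,(0,255,0))):
    P=[proj(C,[.4911+r*np.cos(t),.2307+r*np.sin(t),z]) for t in np.linspace(0,6.28,40)]
    cv2.polylines(a,[((np.array(P)-[140,120]+.5)*2).astype(int)],True,col,1)
u,v=[int(round(q)) for q in proj(S,[.491,.231,.15])]
b=cv2.resize(sc[v-40:v+40,u-24:u+24],(240,400),interpolation=2)
cv2.imwrite("pics/w6.png",np.clip(np.hstack([a,b])*1.3,0,255).astype(np.uint8))
E
```

```text
18.5 [0.49060848 0.23106247 0.29756561] [0.57375151 0.4944068  0.08613156] 0.08533736199629229 [2.85370325e-01 2.33857696e-01 1.07766105e-01 1.44078796e+00
 1.86203523e-05 4.02156673e-01]
```

View pics/w6.png

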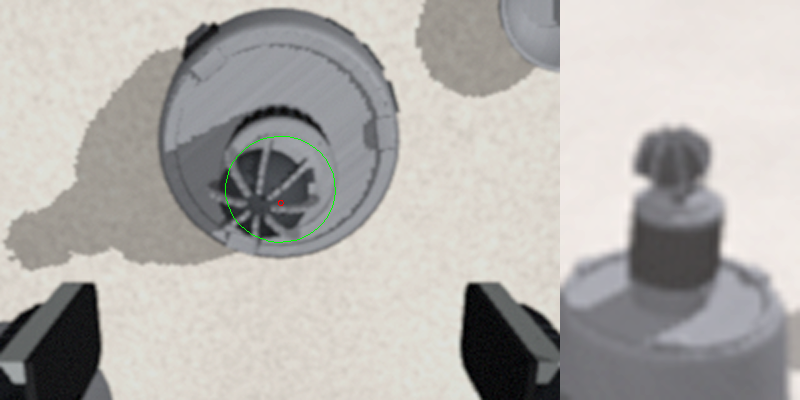

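The rasp stands home but leans about 8 mm at the dome, towards tool -z. I turn the gripper a quarter turn so the fingers come down clear of the lean.

send_rows --targets '[{"offset": [0, 0, 0], "angular": [0, -0.157, 0], "jaw": 1}, {"offset": [0, 0, 0], "angular": [0, -0.157, 0], "jaw": 1}, {"offset": [0, 0, 0], "angular": [0, -0.157, 0], "jaw": 1}, {"offset": [0, 0, 0], "angular": [0, -0.157, 0], "jaw": 1}, {"offset": [0, 0, 0], "angular": [0, -0.157, 0], "jaw": 1}, {"offset": [0, 0, 0], "angular": [0, -0.157, 0], "jaw": 1}, {"offset": [0, 0, 0], "angular": [0, -0.157, 0], "jaw": 1}, {"offset": [0, 0, 0], "angular": [0, -0.157, 0], "jaw": 1}, {"offset": [0, 0, 0], "angular": [0, -0.157, 0], "jaw": 1}, {"offset": [0, 0, 0], "angular": [0, -0.157, 0], "jaw": 1}, {"offset": [0, 0, 0], "angular": [0, 0, 0], "jaw": 1}]'

```text
t: 19.98
tcp_pos: [0.4896, 0.2307, 0.2943]
ee_rot: [-1.262, -1.12, 1.123]
ft_force: [-0.2, -0.0, 0.1]
finger_gap: 0.085
```

```bash
python3 - <<'E'
from h import *
s=get_state();print(s["t"],s["tcp_pos"],s["joint_positions"])
R=Ro.from_rotvec(s["ee_rot"]).as_matrix();print(R.round(4))
print("tool delta",(R.T@(np.array([.4911,.2307,.152])-s["tcp_pos"])).round(4))
# lens check: sleeve centre from this yaw
C=cam("wrist",s);g=cv2.cvtColor(snapshot("wrist"),6)
cv2.imwrite("pics/w7.png",g)
m=cv2.GaussianBlur(np.hypot(cv2.Sobel(g,5,1,0),cv2.Sobel(g,5,0,1)),(3,3),0)
a=np.linspace(0,2*np.pi,120,endpoint=False)
def sc(x,y,z,r):
    P=np.array([proj(C,[x+r*np.cos(t),y+r*np.sin(t),z]) for t in a],np.float32)
    return cv2.remap(m,P[:,0].copy()[None],P[:,1].copy()[None],1).mean()
L=[(sc(x,y,.151,.027),x,y) for x in np.arange(.482,.505,.001) for y in np.arange(.220,.242,.001)]
print([tuple(np.round(l,4)) for l in sorted(L)[::-1][:4]])
E
```

```text
19.975 [0.48961871 0.23073397 0.29432992] [ 2.85288406e-01  2.36155312e-01  1.02739689e-01  1.43925443e+00
  4.48012148e-05 -1.16686994e+00]
[[ 1.184e-01 -1.800e-03 -9.930e-01]
 [ 9.930e-01 -5.000e-04  1.184e-01]
 [-7.000e-04 -1.000e+00  1.700e-03]]
tool delta [ 0.0002  0.1423 -0.0017]
[(np.float64(110.5875), np.float64(0.491), np.float64(0.225)), (np.float64(109.6467), np.float64(0.492), np.float64(0.225)), (np.float64(105.1783), np.float64(0.49), np.float64(0.225)), (np.float64(104.7351), np.float64(0.492), np.float64(0.224))]
```

send_rows --targets '[{"offset": [-0.0013, 0, -0.0031], "angular": [0, 0, 0], "jaw": 1}, {"offset": [0, 0.03, 0], "angular": [0, 0, 0], "jaw": 1}, {"offset": [0, 0.03, 0], "angular": [0, 0, 0], "jaw": 1}, {"offset": [0, 0.02, 0], "angular": [0, 0, 0], "jaw": 1}, {"offset": [0, 0.02, 0], "angular": [0, 0, 0], "jaw": 1}, {"offset": [0, 0.02, 0], "angular": [0, 0, 0], "jaw": 1}, {"offset": [0, 0.012, 0], "angular": [0, 0, 0], "jaw": 1}, {"offset": [0, 0.01, 0], "angular": [0, 0, 0], "jaw": 1}, {"offset": [0, 0, 0], "angular": [0, 0, 0], "jaw": 1}, {"offset": [0, 0, 0], "angular": [0, 0, 0], "jaw": 1}]'

```text
t: 21.28
tcp_pos: [0.4931, 0.2292, 0.154]
ee_rot: [-1.263, -1.123, 1.122]
ft_force: [-0.8, 0.2, 0.3]
finger_gap: 0.0857
```

```bash
python3 - <<'E'
from h import *
for i in range(3):
    s=get_state();print(s["t"],s["tcp_pos"],s["ft_force"],s["ft_torque"]);snapshot("top")
E
```

```text
21.275 [0.49312111 0.22923156 0.15399542] [-0.76740129  0.16793288  0.29008517] [ 0.0056338  -0.00630312  0.02657346]
21.325 [0.49315522 0.22925754 0.15408864] [0.87301202 0.29679207 0.15025101] [0.02436315 0.00427044 0.02956494]
21.375 [0.49313919 0.22927646 0.15409601] [-0.27379811  0.04988181  1.0266398 ] [ 0.02315649 -0.02030316 -0.00682394]
```

send_rows --targets '[{"offset": [0, 0.0015, 0], "angular": [0, 0, 0], "jaw": 0.8}, {"offset": [0, 0, 0], "angular": [0, 0, 0], "jaw": 0.7}, {"offset": [0, 0, 0], "angular": [0, 0, 0], "jaw": 0.65}, {"offset": [0, 0, 0], "angular": [0, 0, 0], "jaw": 0.62}, {"offset": [0, 0, 0], "angular": [0, 0, 0], "jaw": 0.5}, {"offset": [0, 0, 0], "angular": [0, 0, 0], "jaw": 0.4}, {"offset": [0, 0, 0], "angular": [0, 0, 0], "jaw": 0.4}]' --grip_force 35

```text
t: 22.3
tcp_pos: [0.4924, 0.2292, 0.1524]
ee_rot: [-1.262, -1.122, 1.122]
ft_force: [-3.6, -0.2, 6.2]
finger_gap: 0.0532
```

```bash
python3 - <<'E'
from h import *
s=get_state();print(s["t"],s["tcp_pos"],s["ft_force"],s["ft_torque"],s["finger_gap"],s["joint_positions"][5])
E
```

```text
22.3 [0.49238501 0.22923047 0.15242013] [-3.62640442 -0.23653041  6.22459041] [-0.02887881  0.95405548 -0.11037175] 0.053196565220967114 -1.1722369827373067
```

send_rows --targets '[{"offset": [0.0002, 0, 0.0008], "angular": [0, 0.08, 0], "jaw": 0.4}, {"offset": [0, 0, 0], "angular": [0, 0.13, 0], "jaw": 0.4}, {"offset": [0, 0, 0], "angular": [0, 0.13, 0], "jaw": 0.4}, {"offset": [0, 0, 0], "angular": [0, 0.13, 0], "jaw": 0.4}, {"offset": [0, 0, 0], "angular": [0, 0.13, 0], "jaw": 0.4}]'

```text
t: 22.92
tcp_pos: [0.492, 0.2294, 0.1524]
ee_rot: [-1.467, -0.663, 0.663]
ft_force: [-1.7, -1.7, 5.2]
finger_gap: 0.0527
```

```bash
python3 - <<'E'
from h import *
s=get_state();print(s["t"],s["tcp_pos"],s["ft_force"],s["ft_torque"],s["finger_gap"],s["joint_positions"][5])
E
```

```text
22.925 [0.49195883 0.22944464 0.15244622] [-1.66664263 -1.71605277  5.18026484] [-0.01510925  0.6468302   0.16348056] 0.052706263067260575 -0.5673590004088126
```

send_rows --targets '[{"offset": [0, 0, 0], "angular": [0, 0.13, 0], "jaw": 0.4}, {"offset": [0, 0, 0], "angular": [0, 0.13, 0], "jaw": 0.4}, {"offset": [0, 0, 0], "angular": [0, 0.13, 0], "jaw": 0.4}, {"offset": [0, 0, 0], "angular": [0, 0.13, 0], "jaw": 0.4}, {"offset": [0, 0, 0], "angular": [0, 0.13, 0], "jaw": 0.4}, {"offset": [0, 0, 0], "angular": [0, 0.13, 0], "jaw": 0.4}, {"offset": [0, 0, 0], "angular": [0, 0.13, 0], "jaw": 0.4}, {"offset": [0, 0, 0], "angular": [0, 0.13, 0], "jaw": 0.4}, {"offset": [0, 0, 0], "angular": [0, 0.13, 0], "jaw": 0.4}, {"offset": [0, 0, 0], "angular": [0, 0.13, 0], "jaw": 0.4}, {"offset": [0, 0, 0], "angular": [0, 0.13, 0], "jaw": 0.4}, {"offset": [0, 0, 0], "angular": [0, 0.13, 0], "jaw": 0.4}]'

```text
t: 24.42
tcp_pos: [0.4919, 0.2304, 0.1524]
ee_rot: [-1.496, 0.556, -0.555]
ft_force: [-2.5, 4.2, 4.1]
finger_gap: 0.0531
```

```bash
python3 - <<'E'
from h import *
s=get_state();print(s["t"],s["tcp_pos"],s["ft_force"],s["ft_torque"],s["finger_gap"],s["joint_positions"][5])
E
```

```text
24.425 [0.49191949 0.23035227 0.15244304] [-2.50347377  4.17404199  4.07712084] [0.95374204 0.34253437 0.15268488] 0.05314813470414274 0.992598143620167
```

send_rows --targets '[{"offset": [0, 0, 0], "angular": [0, 0.12, 0], "jaw": 0.4}, {"offset": [0, 0, 0], "angular": [0, 0.12, 0], "jaw": 0.4}, {"offset": [0, 0, 0], "angular": [0, 0.12, 0], "jaw": 0.4}, {"offset": [0, 0, 0], "angular": [0, 0.12, 0], "jaw": 0.4}, {"offset": [0, 0, 0], "angular": [0, 0.12, 0], "jaw": 0.4}, {"offset": [0, 0, 0], "angular": [0, 0.1, 0], "jaw": 0.4}]' --grip_force 45

```text
t: 25.18
tcp_pos: [0.4924, 0.2306, 0.1526]
ee_rot: [-1.279, 1.09, -1.088]
ft_force: [-0.8, 5.2, 1.8]
finger_gap: 0.0529
```

```bash
python3 - <<'E'
from h import *
s=get_state();print(s["t"],s["tcp_pos"],s["ft_force"],s["ft_torque"],s["finger_gap"],s["joint_positions"][5])
E
```

```text
25.175 [0.49235082 0.23055524 0.15257507] [-0.83472453  5.22018382  1.77065422] [ 1.12399005 -0.05854395  0.18011724] 0.052887292314966576 1.6918427136672405
```

send_rows --targets '[{"offset": [0, 0, 0], "angular": [0, 0.08, 0], "jaw": 0.4}, {"offset": [0, 0, 0], "angular": [0, 0.08, 0], "jaw": 0.4}, {"offset": [0, 0, 0], "angular": [0, 0.08, 0], "jaw": 0.4}]'

```text
t: 25.55
tcp_pos: [0.4923, 0.2285, 0.1525]
ee_rot: [-1.173, 1.264, -1.269]
ft_force: [0.3, -12.2, 6.8]
finger_gap: 0.0527
```

```bash
python3 - <<'E'
from h import *
s=get_state();print(s["t"],s["tcp_pos"],s["ft_force"],s["ft_torque"],s["finger_gap"],s["joint_positions"][5])
E
```

```text
25.55 [0.49226112 0.22846833 0.15247356] [  0.25932545 -12.19689199   6.80976624] [-2.02464305  0.16872167  1.7895282 ] 0.052731959840814156 1.929547871485191
```

The torque rose from 0.18 to 1.79 N m after about 3.1 rad, which is the stop. I release and back off.

send_rows --targets '[{"offset": [0, 0, 0], "angular": [0, 0, 0], "jaw": 1}, {"offset": [0, 0, 0], "angular": [0, 0, 0], "jaw": 1}, {"offset": [0, 0, 0], "angular": [0, 0, 0], "jaw": 1}, {"offset": [0, 0, 0], "angular": [0, 0, 0], "jaw": 1}, {"offset": [0, -0.02, 0], "angular": [0, 0, 0], "jaw": 1}, {"offset": [0, -0.03, 0], "angular": [0, 0, 0], "jaw": 1}, {"offset": [0, -0.03, 0], "angular": [0, 0, 0], "jaw": 1}, {"offset": [0, -0.03, 0], "angular": [0, 0, 0], "jaw": 1}, {"offset": [0, -0.03, 0], "angular": [0, 0, 0], "jaw": 1}, {"offset": [0, 0, 0], "angular": [0, 0, 0], "jaw": 1}, {"offset": [0, 0, 0], "angular": [0, 0, 0], "jaw": 1}]'

```text
t: 26.92
tcp_pos: [0.4919, 0.2294, 0.2913]
ee_rot: [-1.173, 1.265, -1.265]
ft_force: [-0.8, -0.9, -0.6]
finger_gap: 0.0855
```

```bash
python3 - <<'E'
from h import *
s=get_state();print(s["t"],s["tcp_pos"],s["ft_force"],s["joint_positions"])
C=cam("wrist",s);w=snapshot("wrist");sc=snapshot("scene");S=cam("scene")
u0,v0=[int(q) for q in proj(C,[.4915,.2297,.17])]
a=cv2.resize(w[v0-70:v0+70,u0-98:u0+98],(560,400),interpolation=2);k=560/196
for z,r,col in ((.196,.001,(0,0,255)),(.178,.023,(0,255,0)),(.151,.027,(255,0,0))):
    P=[proj(C,[.4915+r*np.cos(t),.2297+r*np.sin(t),z]) for t in np.linspace(0,6.28,40)]
    cv2.polylines(a,[((np.array(P)-[u0-98,v0-70]+.5)*k).astype(int)],True,col,1)
u,v=[int(round(q)) for q in proj(S,[.491,.231,.15])]
b=cv2.resize(sc[v-40:v+40,u-24:u+24],(240,400),interpolation=2)
cv2.imwrite("pics/w8.png",np.clip(np.hstack([a,b])*1.3,0,255).astype(np.uint8))
for n in ("bottle","katori","spoonrest","dabba","reamer","churner"):
    print(n,[(round(d["score"],2),[int(q) for q in d["rect"]]) for d in look_for(n,"scene")][:2])
E
```

```text
26.925 [0.49188951 0.22941883 0.29127893] [-0.79623152 -0.94453938 -0.61914177] [2.81736519e-01 2.38377678e-01 9.80755194e-02 1.43124623e+00
 6.02667368e-05 1.92840154e+00]
bottle [(0.85, [243, 150, 24, 70])]
katori [(0.53, [334, 148, 15, 11])]
spoonrest [(0.9, [111, 237, 39, 30]), (0.34, [332, 159, 18, 20])]
dabba [(0.8, [257, 224, 66, 57]), (0.74, [175, 203, 16, 13])]
reamer [(0.75, [175, 204, 15, 11])]
churner [(0.7, [177, 232, 19, 11])]
```

View pics/w8.png

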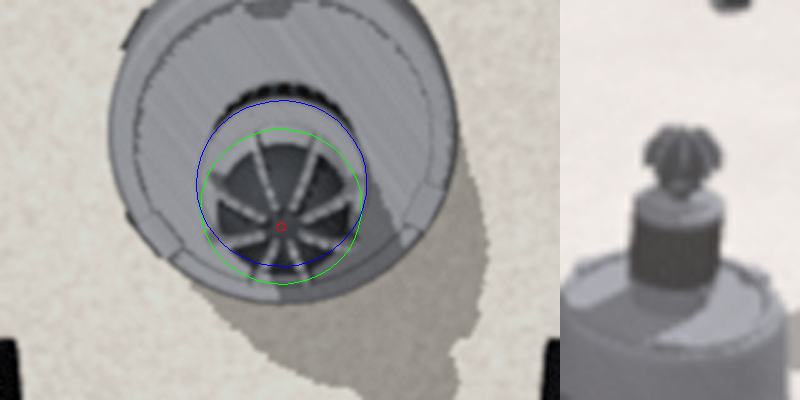

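```bash
python3 - <<'E'
from h import *
S=cam("scene");u,v=[int(round(q)) for q in proj(S,[.491,.231,.15])]
for z in (.196,.201,.157,.151,.166): 
    p=proj(S,[.4915,.2297,z]);print(z,(p[0]-u+24)*5+560,(p[1]-v+40)*5)
print(get_state()["qvel"].round(3))
print(hand_in())
E
```

```text
0.196 685.156696436728 127.84026926023927
0.201 685.8403998173706 119.87764930676875
0.157 679.9193003258031 188.8365959682949
0.151 679.1282667965661 198.0492158588794
0.166 681.1131202951884 174.9330012542501
[ 0.001 -0.001  0.004  0.003 -0.    -0.   ]
the job is handed in; nothing more can be done
None
```

The rasp is fitted and the job is handed in at about 27 s of the 67 s limit. No verdict came back.

**What I did**
- Opened the chuck until its sleeve met the open stop.
- Pinched the steel rasp from the block's middle hole at 20 N and lowered it down the bore. The force reading showed no side load on the way.
- Let go, then gripped the sleeve and turned it clockwise about 3.1 rad. The torque rose from 0.18 to 1.79 N m, which I read as the stop.

**What the last checks showed**
- **Height:** in the scene picture the dome's top sits within about 3 mm of where a fully home rasp should be.
- **Upright:** the lean it had when let go (about 8 mm at the dome) is gone. It looks upright and centred.
- **Heads in the block, bottle, spoon rest and dabba:** they were found within a few pixels of where they started.
- **Robot:** at rest, about 9 cm above the rasp, and touching nothing.

**What disagreed or was not measured**
- **Chuck axis:** wrist-camera estimates taken at two gripper angles differed by 5 to 6 mm. I settled between them using the side forces when gripping the sleeve.
- **Katori:** the last detection of it in the scene camera was false, on the scraper's position. No move went near it.
- **Blue look-alike:** it was found lying on its side when the arm first reached the block. I think it fell by itself, because the gripper had stayed far above it.
- **Jaw forces and sleeve angle:** I could not read these directly. They are inferred from the stop torque and the turn.
- **Pictures:** I viewed 11, one over the budget of 10.

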